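# Clear the injection table, clean things first

## Task

Clear the injection table, clean things first: stand the blue-capped vial upright in the blue-edged well of the grey block and the purple-capped vial upright in the purple-edged well, and lay the fresh green syringe flat in the middle of the white tray. Leave the used things where they are until all three are put away; then put the used orange syringe and the opened vial with no coloured cap into the yellow sharps bin. Let go of everything, and do not shift or knock over the sanitiser bottle and the carton.

Things in the scene. Friction and masses are not known exactly. Their poses are not given: they have to be found in the camera images.
- fresh_syringe: fresh syringe with green plunger drawn back and green needle cap, lying flat on the table. Origin on its axis at mid-barrel, 7.5 mm above the table at the start; own x axis runs along it to the capped tip, z is up. Pale barrel 15 mm in diameter, from x = -29 to +29 mm (grip it here); two flat finger wings 32 mm across at x = -27.5 mm keep it from rolling; about 20 g. The green cap, 9 mm thick, reaches x = +59 mm, the green plunger x = -61 mm.
- used_syringe: used syringe with orange plunger pushed in and orange needle cap, lying flat on the table. Origin on its axis at mid-barrel, 7.5 mm above the table at the start; own x axis runs along it to the capped tip, z is up. Pale barrel 15 mm in diameter, from x = -29 to +29 mm (grip it here); two flat finger wings 32 mm across at x = -27.5 mm keep it from rolling; about 20 g. The orange cap, 9 mm thick, reaches x = +59 mm, the orange plunger x = -38 mm.
- blue_vial: sealed vial with a blue cap: upright amber glass vial with a white label, 24 mm in diameter and 50 mm tall; origin at the centre of its underside, z up; about 35 g. 
- purple_vial: sealed vial with a purple cap: upright amber glass vial with a white label, 24 mm in diameter and 50 mm tall; origin at the centre of its underside, z up; about 35 g. 
- used_vial: opened, used vial without coloured cap (bare silver crimp and grey stopper on top): upright amber glass vial with a white label, 24 mm in diameter and 50 mm tall; origin at the centre of its underside, z up; about 35 g. 
- tray: low white open tray, 160 mm (x) by 100 mm (y), 22 mm high, walls and floor 4 mm thick, fixed; origin at the centre of its underside. It is the place of the fresh syringe, laid roughly along the tray's x.
- sharps_bin: yellow open-topped sharps bin with red label panels, 140 mm (x) by 110 mm (y), 100 mm high, walls and floor 4 mm thick, fixed, a small flap folded down outside its +x wall; origin at the centre of its underside. Things may be let go inside its mouth and drop in.
- vial_block: grey block 66 mm (x) by 110 mm (y), 30 mm high, fixed, with two square wells 40 mm wide and 20 mm deep (well floor 10 mm above the table). Origin at the centre of its underside. Well with blue edging and floor: centre at x = 0, y = +27 mm; well with purple edging and floor: centre at x = 0, y = -27 mm. It may stand at any yaw.
- sanitiser: bystander: pale blue pump bottle with white pump, 48 mm in diameter, 99 mm tall, loose; origin at the centre of its underside. Leave alone.
- carton: bystander: closed white and green carton 60 mm (x) by 90 mm (y) by 60 mm high, loose; origin at the centre of its underside. Leave alone.

How it is judged:
On the way:
1. the three clean things are put away while the two used ones are still where they lay (within 30 mm) (x of fresh_syringe in the frame of tray between -0.03 and 0.03 m and y of fresh_syringe in the frame of tray between -0.045 and 0.045 m and z of fresh_syringe in the frame of tray between 0.005 and 0.016 m and angle between fresh_syringe's own x axis and vertical between 1.47 and 1.67 rad and x of blue_vial in the frame of vial_block between -0.012 and 0.012 m and y of blue_vial in the frame of vial_block between 0.015 and 0.039 m and z of blue_vial in the frame of vial_block between 0.005 and 0.014 m and angle between each of blue_vial, purple_vial's own z axis and vertical below 0.1 rad and x of purple_vial in the frame of vial_block between -0.012 and 0.012 m and y of purple_vial in the frame of vial_block between -0.039 and -0.015 m and z of purple_vial in the frame of vial_block between 0.005 and 0.014 m and distance of each of used_syringe, used_vial from where it was at the start of the episode below 0.03 m), for 0.2 s.
At the end, for the whole second after the job is handed in: Each capped vial upright (0.1 rad) on the floor of its colour's well, within 12 mm of the centre; fresh syringe level on the tray floor, mid-barrel within 30 mm (x) and 45 mm (y) of the tray centre; used syringe and used vial inside the bin, origins under 90 mm above its underside; all at rest (x of fresh_syringe in the frame of tray between -0.03 and 0.03 m and y of fresh_syringe in the frame of tray between -0.045 and 0.045 m and z of fresh_syringe in the frame of tray between 0.005 and 0.016 m and angle between fresh_syringe's own x axis and vertical between 1.47 and 1.67 rad and x of blue_vial in the frame of vial_block between -0.012 and 0.012 m and y of blue_vial in the frame of vial_block between 0.015 and 0.039 m and z of blue_vial in the frame of vial_block between 0.005 and 0.014 m and angle between each of blue_vial, purple_vial's own z axis and vertical below 0.1 rad and x of purple_vial in the frame of vial_block between -0.012 and 0.012 m and y of purple_vial in the frame of vial_block between -0.039 and -0.015 m and z of purple_vial in the frame of vial_block between 0.005 and 0.014 m and x of used_syringe in the frame of sharps_bin between -0.068 and 0.068 m and y of used_syringe in the frame of sharps_bin between -0.053 and 0.053 m and z of used_syringe in the frame of sharps_bin between 0 and 0.09 m and x of used_vial in the frame of sharps_bin between -0.068 and 0.068 m and y of used_vial in the frame of sharps_bin between -0.053 and 0.053 m and z of used_vial in the frame of sharps_bin between 0 and 0.09 m and linear speed of each of fresh_syringe, used_syringe, blue_vial, purple_vial, used_vial below 0.02 m/s); the robot touches nothing.
It fails at once if the sanitiser is shifted by more than 30 mm or tipped (distance of sanitiser from where it was at the start of the episode above 0.03 m or angle between sanitiser's own z axis and vertical above 0.3 rad).
It fails at once if the carton is shifted by more than 30 mm or tipped (distance of carton from where it was at the start of the episode above 0.03 m or angle between carton's own z axis and vertical above 0.3 rad).
It also fails if it takes over 128 s, if anything falls off the work surface, if the arm or the gripper's body presses on something with over 40 N, if the wrist force passes 120 N, or if a joint passes its speed limit or range.

## Robot

A 6-joint arm with a two-finger parallel gripper is mounted at the origin on the work surface. World frame = base frame: x ahead of the robot, y to its left, z up, the work surface at z = 0. Lengths are in m, angles in rad, forces in N, time in s.
With the tool pointing down it reaches from about 0.275 to 0.75 m from the base axis. Payload 10.2 kg.
Tool frame: the origin (TCP) lies at the very end of the fingers, on their centre line; the grasp point (between the pads) lies 19 mm behind it; z points along the fingers, y is the direction in which the jaws open and shut (so a half turn about z gives the same grasp; the last joint's range is limited). The gripper opens to 85 mm and grips with 20 to 120 N. Pads are 22 mm wide; open, the fingers measure 114 mm over their backs; the gripper's body (76 mm by 85 mm) begins 54 mm behind the grasp point. The pads swing forward as they close: fully open they stand 13 mm farther back than shut.
Start: joints at [1.026, 0.313, 1.498, -0, 1.331, -0.223], TCP at [0.166, 0.498, 0.231] pointing down, gripper open.
Joint ranges: [-2.94, 2.94], [-0.97, 2.17], [0.19, 2.56], [-1.23, 4.37], [0.02, 3.11], [-2.88, 2.88]. Speed limits (rad/s): [2.39, 2.39, 3.01, 3.14, 3.14, 3.14].

## Interface

Orientations are given as a unit quaternion [x, y, z, w].
In Python, from workcell import readout, vision, ticket gives the robot as it stands. The module is installed in compiled form; this text tells all that it offers.
- The arm moves only by the tool play_rows, never from a script. Its argument "series" is a list of rows, each a list of 7 numbers: the shift along the tool's x, y, z in cm, then the turn, a rotation vector about the tool's x, y, z in degrees, then the opening, from 0 (shut) to 1 (fully open). A call has 1 to 20 rows; each row shifts and turns the commanded pose from where the row before left it, along the tool's axes as they then stand; what a row does not reach is not made up. A row lasts 1/8 s, in which the tool goes at most 62.5 mm and 10.7 degrees, less where a joint would pass 70% of its speed; a pose out of reach is approached as far as the arm can. A call with a gripper value outside its range is refused whole. The fingers move at their own pace and stop on an object; "squeeze" is the grip in N (left out, the last holds). Time passes only in rows, so rows that do not move let the fingers close. It gives the time, the measured TCP pose, the force and the opening at its end, in the units of the state.
- readout.get_state(): the state, without advancing time (a new reading comes with each control period).
- vision.grab_frame(name): name is "side" or "top"; returns a dict with "color" (480x640x3 uint8, red, green, blue), "mtx" (3x3 intrinsics, pixels), "k1" (the pictures are not rectified: a ray, as slopes to the right and down, at radius r is drawn at 1 + k1 r^2 times it, then the intrinsics apply), "rvec" (rotation vector, rad) and "tvec" (3), from world to camera coordinates, as OpenCV has them. Camera axes: x right, y down, z forward; pixel columns grow to the right and rows downward; lengths in m; the calibration is good to about 2 mm. A picture is of the moment at which its call begins. There is no depth.
- ticket.hand_in(): hands the job in, once; it reports no verdict.
The state is a dict: "clock": time; "joints": joint angles; "joint_velocities": joint speeds; "joint_efforts": joint torques, N m; "tool_pos": TCP position; "eef_rot": TCP orientation; "wrist_force": force on the tool from outside, world axes, zero at the start; "ft_torque": the same for the moment, N m; "finger_gap": finger opening in m.
Only numpy, scipy, OpenCV 4.12 (cv2) and the standard library are available. Lean on these libraries where they do the work, as an engineer would, in place of code of your own. Each camera call takes 0.05 s, during which the arm holds its last target. There are 200 camera calls.

## Working session

There is one attempt and no reset: what is moved stays moved. The work goes in short steps, Python scripts to look and compute and a tool call to move; the robot and the scene stay as the last step left them, time stands still between calls to the robot, and variables do not carry over. Pictures are saved under pics/ and viewed, about 12 in all and at most 16, crops included, and the job is handed in when it is done.

Besides the shell and the picture viewer there is one more tool, called after "Call:" by a JSON object that holds its "op" and its "data". play_rows: Moves the arm, as the interface text tells. Its arguments: {"type":"object","properties":{"series":{"type":"array"},"squeeze":{"type":"number"}},"required":["series"]}

```bash
mkdir -p pics; cat > h.py <<'E'
import numpy as np, cv2
from workcell import readout, vision, ticket
from scipy.spatial.transform import Rotation as R
def grab(n,save=None):
    f=vision.grab_frame(n)
    if save: cv2.imwrite(save,f["color"][:,:,::-1])
    return f
def ray(f,u,v):
    K=f["mtx"];d=np.array([(u-K[0,2])/K[0,0],(v-K[1,2])/K[1,1]]);s=d.copy()
    for _ in range(20): s=d/(1+f["k1"]*(s@s))
    Rm=R.from_rotvec(np.ravel(f["rvec"])).as_matrix();t=np.ravel(f["tvec"])
    return -Rm.T@t, Rm.T@np.array([s[0],s[1],1.])
def plane(f,u,v,z):
    c,d=ray(f,u,v);return c+d*(z-c[2])/d[2]
def px(f,p):
    Rm=R.from_rotvec(np.ravel(f["rvec"])).as_matrix();q=Rm@np.asarray(p)+np.ravel(f["tvec"]);s=q[:2]/q[2];s=s*(1+f["k1"]*(s@s))
    K=f["mtx"];return np.array([K[0,0]*s[0]+K[0,2],K[1,1]*s[1]+K[1,2]])
E
python3 - <<'E'
from h import *
for n in("top","side"):
    f=grab(n,f"pics/{n}0.png");print(n,f["mtx"].tolist(),f["k1"],ray(f,320,240))
s=readout.get_state();print(s)
E
```

```text
top [[479.7815337564235, 0.0, 313.4244320471214], [0.0, 479.7815337564235, 235.74328009990813], [0.0, 0.0, 1.0]] -0.03494989718722144 (array([ 0.51734859, -0.01414054,  1.14065049]), array([ 0.08501616,  0.00121735, -0.99651258]))
side [[459.0101572911176, 0.0, 321.1963504766996], [0.0, 459.0101572911176, 236.5569757517938], [0.0, 0.0, 1.0]] -0.010035398957470788 (array([0.50582436, 0.71722547, 0.65238583]), array([ 0.09028523, -0.74001024, -0.66655569]))
{'clock': 0.1, 'joints': array([ 1.02561141e+00,  3.13385308e-01,  1.49832650e+00, -1.96431180e-05,
        1.33101860e+00, -2.23361139e-01]), 'joint_velocities': array([ 1.14762505e-03, -1.55214246e-03, -2.35316818e-03,  4.64679960e-05,
       -1.46136307e-03, -3.99689830e-04]), 'joint_efforts': array([ 2.79150532e-03, -4.12899220e+01, -2.60137922e+01, -1.91473227e-04,
        3.05345769e-03, -3.80709821e-06]), 'tool_pos': array([0.16593455, 0.49785233, 0.23080981]), 'eef_rot': array([ 1.60216051e-01,  9.87081807e-01, -5.30964059e-04, -2.04419430e-04]), 'wrist_force': array([-0.10488041,  0.33054206,  0.13714619]), 'ft_torque': array([ 0.06646986, -0.00355791, -0.0210242 ]), 'finger_gap': 0.0857174401342576}
```

View pics/top0.png

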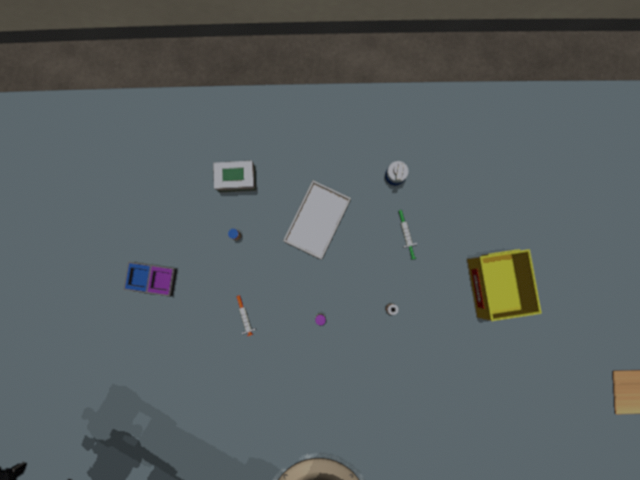

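View pics/side0.png

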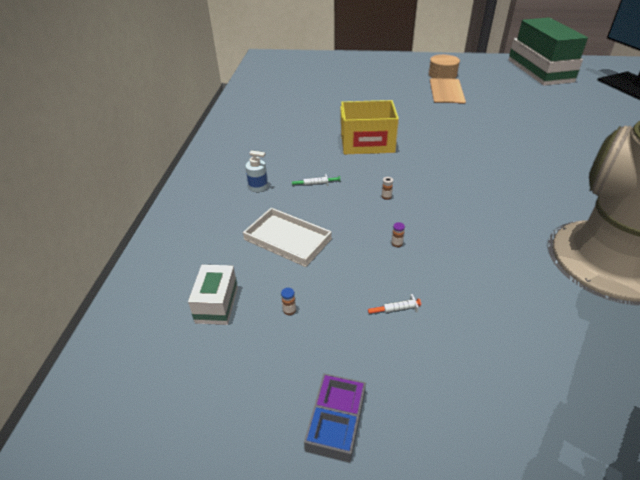

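The top view shows the block at (151,280), blue vial (234,234), purple vial (321,320), used vial (393,310), orange syringe (245,317), green syringe (407,236), tray (317,219), bin (508,285), sanitiser (398,172) and carton (234,177). The side view agrees with this layout. Next I'll measure by colour masks.

```bash
cat > m.py <<'E'
from h import *
def mask(f,lo,hi,roi):
    h=cv2.cvtColor(f["color"],cv2.COLOR_RGB2HSV);m=cv2.inRange(h,np.array(lo),np.array(hi))
    z=np.zeros_like(m);x0,y0,x1,y1=roi;z[y0:y1,x0:x1]=m[y0:y1,x0:x1];return z
def cen(m):
    v,u=np.nonzero(m);return (u.mean(),v.mean(),len(u)) if len(u) else None
def two(ft,a,fs,b):
    c1,d1=ray(ft,*a[:2]);c2,d2=ray(fs,*b[:2]);s,t=np.linalg.lstsq(np.c_[d1,-d2],c2-c1,rcond=None)[0]
    p,q=c1+s*d1,c2+t*d2;return (p+q)/2,np.linalg.norm(p-q)
B=((105,100,50),(125,255,255));P=((135,90,40),(160,255,255));G=((45,90,40),(80,255,255));O=((3,150,80),(16,255,255));W=((0,0,150),(179,60,255))
E
python3 - <<'E'
from m import *
np.set_printoptions(precision=4,suppress=True)
t=grab("top");s=grab("side")
for n,c,rt,rs,z in(("blue",B,(222,222,246,246),(275,280,300,300),.046),("purple",P,(310,308,332,332),(385,215,410,236),.046)):
    a=cen(mask(t,*c,rt));b=cen(mask(s,*c,rs));print(n,a,b,plane(t,*a[:2],z),*two(t,a,s,b))
a=cen(mask(t,(0,0,140),(179,60,255),(383,300,403,320)));print("used vial",a,plane(t,*a[:2],.049))
for n,c,rt,rs in(("green",G,(390,200,425,270),(285,170,345,192)),("orange",O,(230,290,260,340),(360,290,430,320))):
  for nm,f,r in(("t",t,rt),("s",s,rs)):
    m=mask(f,*c,r);k,l,st,ce=cv2.connectedComponentsWithStats(m)
    for i in range(1,k):
        if st[i,4]>3: print(n,nm,ce[i],st[i],plane(f,*ce[i],.0075))
    w=mask(f,(0,0,135),(179,60,255),r)|m; v,u=np.nonzero(w)
    pts=np.array([plane(f,x,y,.0075)[:2] for x,y in zip(u,v)]);cc=pts.mean(0);d=np.linalg.svd(pts-cc)[2][0] if len(pts) else 0
    pr=(pts-cc)@d;print("  axis",d,"ends",cc+d*pr.min(),cc+d*pr.max(),np.ptp(pr))
# tray
def box(m):
    cs=max(cv2.findContours(m,cv2.RETR_EXTERNAL,cv2.CHAIN_APPROX_NONE)[0],key=cv2.contourArea);return cv2.boxPoints(cv2.minAreaRect(cs))
def rep(n,f,m,z):
    p=np.array([plane(f,*q,z)[:2] for q in box(m)]);e=p[1]-p[0],p[2]-p[1]
    print(n,"c",p.mean(0),[(round(np.linalg.norm(x),4),round(np.degrees(np.arctan2(x[1],x[0])),1)) for x in e])
k=np.ones((5,5),np.uint8)
rep("tray",t,cv2.morphologyEx(mask(t,(0,0,125),(179,60,255),(275,170,360,270)),cv2.MORPH_CLOSE,k),.022)
rep("blueW",t,mask(t,*B,(115,255,180,305)),.03);rep("purpW",t,mask(t,*P,(115,255,180,305)),.03)
rep("bin",t,mask(t,(20,120,90),(35,255,255),(478,235,550,330)),.1)
big=lambda f,r,k:cv2.resize(f["color"][r[1]:r[3],r[0]:r[2],::-1],None,fx=k,fy=k,interpolation=cv2.INTER_CUBIC)
cv2.imwrite("pics/c1.png",np.hstack([big(t,(110,250,190,310),5),big(t,(470,240,550,330),4)[:300]]))
E
```

```text
blue (np.float64(232.55696202531647), np.float64(233.15189873417722), 79) (np.float64(287.1333333333333), np.float64(292.68333333333334), 120) [0.6292 0.1882 0.046 ] [0.63   0.1881 0.0473] 0.0018393010949960796
purple (np.float64(320.1411764705882), np.float64(319.61176470588236), 85) (np.float64(398.6578947368421), np.float64(226.1184210526316), 76) [ 0.4304 -0.0107  0.046 ] [ 0.4313 -0.0108  0.0465] 0.0017398753354582496
used vial (np.float64(393.3), np.float64(308.8), 40) [ 0.4528 -0.1758  0.049 ]
green t [401.1667 215.3571] [399 210   6  12  42] [ 0.6702 -0.2065  0.0075]
green t [411.6444 252.8444] [409 247   7  12  45] [ 0.5807 -0.2287  0.0075]
  axis [-0.9703 -0.2417] ends [ 0.6837 -0.2039] [ 0.5676 -0.2329] 0.1196698048153757
green s [334.125 178.625] [328 176  12   5  40] [ 0.5819 -0.2286  0.0075]
green s [296.8857 182.2   ] [292 181  11   4  35] [ 0.6719 -0.2063  0.0075]
  axis [-0.9995 -0.031 ] ends [ 0.7086 -0.2159] [ 0.5554 -0.2207] 0.15327656383157978
orange t [239.5 301. ] [237 296   6  11  30] [0.4726 0.1784 0.0075]
orange t [249.8333 333.1667] [249 332   3   3   6] [0.3976 0.1541 0.0075]
  axis [-0.9581 -0.2864] ends [0.4842 0.1822] [0.3951 0.1556] 0.09296976146562283
orange s [418.2857 301.5   ] [417 299   4   6  14] [0.3971 0.154  0.0075]
orange s [375.8438 309.5469] [368 307  16   6  64] [0.4738 0.1795 0.0075]
  axis [-0.993  -0.1185] ends [0.5051 0.1713] [0.3719 0.1554] 0.13410458514002857
tray c [ 0.6633 -0.0056] [(np.float64(0.1609), np.float64(-26.5)), (np.float64(0.1009), np.float64(-117.3))]
blueW c [0.5319 0.4153] [(np.float64(0.0606), np.float64(-8.4)), (np.float64(0.0494), np.float64(-99.9))]
purpW c [0.5236 0.3618] [(np.float64(0.0608), np.float64(-8.6)), (np.float64(0.0499), np.float64(-99.9))]
bin c [ 0.5057 -0.4212] [(np.float64(0.112), np.float64(-80.9)), (np.float64(0.1433), np.float64(-172.8))]
```

View pics/c1.png

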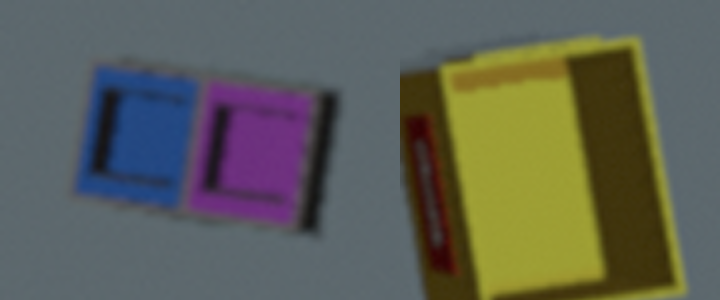

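The crop confirms the well edging and the bin mouth. The well centres come out 54 mm apart, and the syringe, tray and bin sizes all match the given ones. Now I'll turn and move over the blue vial, with the jaws along the block's x.

```bash
cat > p.py <<'E'
import sys; from h import *
def plan(x,y,z,jaw):
    s=readout.get_state();M=R.from_quat(s["eef_rot"]).as_matrix();p=s["tool_pos"]
    j=np.degrees(np.arctan2(M[1,1],M[0,1]));d=(jaw-j+90)%180-90
    a=np.radians(j+d);yt=np.array([np.cos(a),np.sin(a)]);xt=np.array([-yt[1],yt[0]]);e=np.array([x,y])-p[:2]
    print("t",round(s["clock"],2),"pos",p.round(4),"jaw",round(j,1),"tilt",round(np.degrees(np.arccos(-M[2,2])),2),"j6",s["joints"][5].round(2),"gap",round(s["finger_gap"],4),"F",s["wrist_force"].round(1))
    print("turn",round(-d,1),"shift cm",*(100*np.array([e@xt,e@yt,p[2]-z])).round(2))
if __name__=="__main__": plan(*map(float,sys.argv[1:5]))
E
```

Call:
{"op": "play_rows", "data": {"series": [[0,0,0,0,0,10,1],[0,0,0,0,0,10,1],[0,0,0,0,0,10,1],[0,0,0,0,0,10,1],[0,0,0,0,0,10,1],[0,0,0,0,0,10,1],[0,0,0,0,0,10,1],[0,0,0,0,0,10.4,1],[-2.1,4.6,0.7,0,0,0,1],[-2.1,4.6,0.7,0,0,0,1],[-2.1,4.6,0.7,0,0,0,1],[-2.1,4.6,0.7,0,0,0,1],[-2.1,4.6,0.7,0,0,0,1],[-2.1,4.6,0.7,0,0,0,1],[-2.1,4.6,0.7,0,0,0,1],[-2.1,4.6,0.7,0,0,0,1],[-2.1,4.6,0.7,0,0,0,1],[-2.1,4.6,0.7,0,0,0,1],[-2.1,4.6,0.7,0,0,0,1],[0,0,0,0,0,0,1]], "squeeze": 30}}

```text
clock: 2.7
tool_pos: [0.6321, 0.1895, 0.1525]
eef_rot: [0.761, 0.649, -0.001, -0.0]
wrist_force: [-0.7, -0.1, -0.8]
finger_gap: 0.0855
```

```bash
python3 p.py 0.630 0.188 0.022 -8.8
```

```text
t 2.7 pos [0.6321 0.1895 0.1525] jaw -9.0 tilt 0.1 j6 0.27 gap 0.0855 F [-0.7 -0.1 -0.8]
turn -0.2 shift cm -0.18 -0.19 13.05
```

Call:
{"op": "play_rows", "data": {"series": [[-0.18,-0.19,2,0,0,0,1],[0,0,3,0,0,0,1],[0,0,3,0,0,0,1],[0,0,3,0,0,0,1],[0,0,2.05,0,0,0,1],[0,0,0,0,0,0,1],[0,0,0,0,0,0,0.5],[0,0,0,0,0,0,0.3],[0,0,0,0,0,0,0.2],[0,0,0,0,0,0,0],[0,0,0,0,0,0,0],[0,0,0,0,0,0,0],[0,0,0,0,0,0,0]]}}

```text
clock: 4.32
tool_pos: [0.6287, 0.1906, 0.0243]
eef_rot: [0.759, 0.651, 0.0, 0.0]
wrist_force: [-0.9, -1.0, 6.0]
finger_gap: 0.0227
```

```bash
python3 p.py 0.5319 0.4153 0.09 -8.8; python3 -c "
from h import *;s=grab('side');cv2.imwrite('pics/g1.png',cv2.resize(s['color'][200:360,200:400,::-1],None,fx=3,fy=3))"
```

```text
t 4.33 pos [0.6287 0.1906 0.0243] jaw -8.8 tilt 0.05 j6 0.27 gap 0.0227 F [-0.9 -1.   6. ]
turn -0.0 shift cm 20.72 -13.0 -6.57
```

View pics/g1.png

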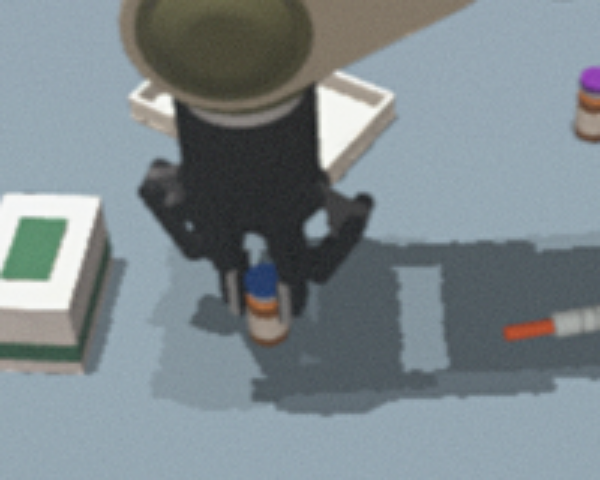

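The jaws hold the blue vial upright around its cap and shoulder (crop (262,300)). I'll lift it and carry it over the blue well.

Call:
{"op": "play_rows", "data": {"series": [[0,0,-2,0,0,0,0],[0,0,-2,0,0,0,0],[0,0,-2,0,0,0,0],[0,0,-2,0,0,0,0],[2.07,-1.3,0,0,0,0,0],[2.07,-1.3,0,0,0,0,0],[2.07,-1.3,0,0,0,0,0],[2.07,-1.3,0,0,0,0,0],[2.07,-1.3,0,0,0,0,0],[2.07,-1.3,0,0,0,0,0],[2.07,-1.3,0,0,0,0,0],[2.07,-1.3,0,0,0,0,0],[2.07,-1.3,0,0,0,0,0],[2.07,-1.3,0,0,0,0,0],[0,0,0,0,0,0,0],[0,0,0,0,0,0,0],[0,0,0,0,0,0,0]]}}

```text
clock: 6.5
tool_pos: [0.5321, 0.4145, 0.1038]
eef_rot: [0.76, 0.65, -0.0, 0.0]
wrist_force: [-0.9, 0.4, -0.6]
finger_gap: 0.0228
```

```bash
python3 p.py 0.5319 0.4153 0.035 -8.8; python3 -c "
from m import *
s=grab('side','pics/s2.png');t=grab('top')
a=[cv2.resize(s['color'][300:460,250:400,::-1],None,fx=2.6,fy=2.6),cv2.resize(t['color'][200:360,90:240,::-1],None,fx=2.6,fy=2.6)]
cv2.imwrite('pics/g2.png',np.hstack(a))"
```

```text
t 6.5 pos [0.5321 0.4145 0.1038] jaw -8.9 tilt 0.01 j6 0.64 gap 0.0228 F [-0.9  0.4 -0.6]
turn -0.1 shift cm 0.08 -0.04 6.88
```

View pics/g2.png

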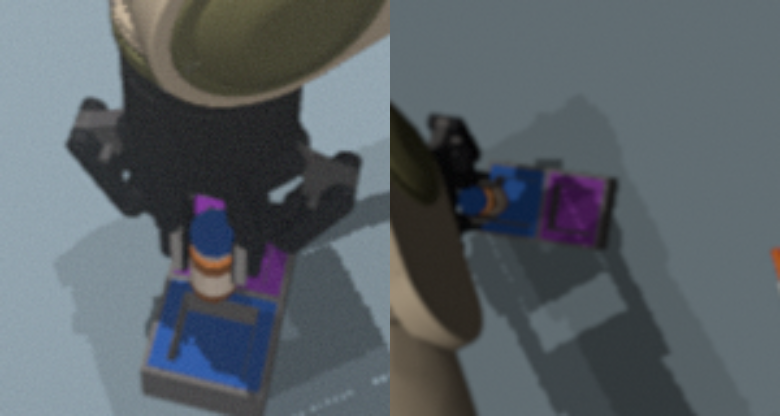

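The vial hangs upright above the blue well. I'll check the cap position in the side view before lowering.

```bash
python3 -c "
from m import *
s=grab('side')
m=mask(s,*B,(320,378,345,405));print(cen(m));c=cen(m)
print(plane(s,*c[:2],.1258))
for z in (.1,.15): print(px(s,[.5319,.4153,z]))"
```

```text
(np.float64(331.150406504065), np.float64(389.2113821138211), 246)
[0.5339675  0.41207916 0.1258    ]
[332.60738393 402.15767216]
[332.53894239 381.24738285]
```

Call:
{"op": "play_rows", "data": {"series": [[0.2,-0.1,1,0,0,0,0],[0,0,1.5,0,0,0,0],[0,0,1.5,0,0,0,0],[0,0,1.2,0,0,0,0],[0,0,0.8,0,0,0,0],[0,0,0.5,0,0,0,0],[0,0,0.3,0,0,0,0],[0,0,0.1,0,0,0,0],[0,0,0,0,0,0,0],[0,0,0,0,0,0,0]]}}

```text
clock: 7.9
tool_pos: [0.5312, 0.4173, 0.0351]
eef_rot: [0.759, 0.651, 0.0, 0.0]
wrist_force: [-0.0, -0.4, -1.1]
finger_gap: 0.0229
```

Call:
{"op": "play_rows", "data": {"series": [[0,0,0.1,0,0,0,0],[0,0,0,0,0,0,0.3],[0,0,0,0,0,0,0.35],[0,0,0,0,0,0,0.4],[0,0,0,0,0,0,0.5],[0,0,0,0,0,0,0.5],[0,0,-1,0,0,0,0.6],[0,0,-3,0,0,0,0.6],[0,0,-3,0,0,0,0.6],[0,0,-3,0,0,0,0.6],[0,0,0,0,0,0,1]]}}

```text
clock: 9.28
tool_pos: [0.5321, 0.4178, 0.1371]
eef_rot: [0.759, 0.651, 0.003, 0.001]
wrist_force: [-0.2, -0.1, -0.6]
finger_gap: 0.0677
```

```bash
python3 p.py 0.431 -0.011 0.14 -8.8
```

```text
t 9.28 pos [0.5321 0.4178 0.1371] jaw -8.8 tilt 0.32 j6 0.65 gap 0.0677 F [-0.2 -0.1 -0.6]
turn -0.0 shift cm -43.92 -3.43 -0.29
```

Call:
{"op": "play_rows", "data": {"series": [[-3.66,-0.29,0,0,0,0,1],[-3.66,-0.29,0,0,0,0,1],[-3.66,-0.29,0,0,0,0,1],[-3.66,-0.29,0,0,0,0,1],[-3.66,-0.29,0,0,0,0,1],[-3.66,-0.29,0,0,0,0,1],[-3.66,-0.29,0,0,0,0,1],[-3.66,-0.29,0,0,0,0,1],[-3.66,-0.29,0,0,0,0,1],[-3.66,-0.29,0,0,0,0,1],[-3.66,-0.29,0,0,0,0,1],[-3.66,-0.29,0,0,0,0,1],[0,0,0,0,0,0,1],[0,0,0,0,0,0,1]]}}

```text
clock: 11.02
tool_pos: [0.4291, -0.0111, 0.1335]
eef_rot: [0.76, 0.65, -0.0, -0.0]
wrist_force: [-0.7, -0.4, 0.2]
finger_gap: 0.0858
```

```bash
python3 p.py 0.431 -0.011 0.023 -8.8; python3 -c "
from h import *
s=grab('side');t=grab('top')
a=[cv2.resize(s['color'][340:480,260:400,::-1],None,fx=2.8,fy=2.8),cv2.resize(t['color'][210:350,90:230,::-1],None,fx=2.8,fy=2.8)]
cv2.imwrite('pics/g3.png',np.hstack(a))"
```

```text
t 11.03 pos [ 0.4291 -0.0111  0.1335] jaw -8.9 tilt 0.03 j6 -0.15 gap 0.0858 F [-0.7 -0.4  0.2]
turn -0.1 shift cm 0.04 0.19 11.05
```

View pics/g3.png

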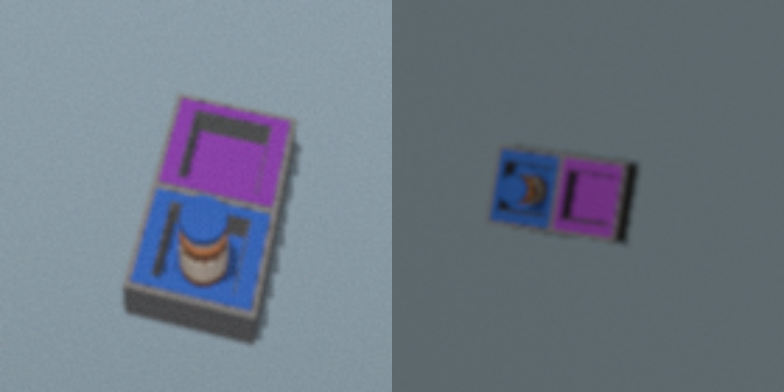

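The blue vial stands upright in the blue well (side crop (205,240)), roughly centred. Next is the purple vial.

Call:
{"op": "play_rows", "data": {"series": [[0.04,0.1,2,0,0,0,1],[0,0,3,0,0,0,1],[0,0,3,0,0,0,1],[0,0,2,0,0,0,1],[0,0,1.05,0,0,0,1],[0,0,0,0,0,0,1],[0,0,0,0,0,0,0.5],[0,0,0,0,0,0,0.3],[0,0,0,0,0,0,0.2],[0,0,0,0,0,0,0],[0,0,0,0,0,0,0],[0,0,0,0,0,0,0],[0,0,0,0,0,0,0]]}}

```text
clock: 12.75
tool_pos: [0.4304, -0.0112, 0.0236]
eef_rot: [0.759, 0.651, 0.0, 0.0]
wrist_force: [-0.2, 0.0, 5.2]
finger_gap: 0.0228
```

```bash
python3 p.py 0.5236 0.3618 0.12 -8.8
```

```text
t 12.75 pos [ 0.4304 -0.0112  0.0236] jaw -8.8 tilt 0.03 j6 -0.15 gap 0.0228 F [-0.2  0.   5.2]
turn -0.0 shift cm 38.29 3.5 -9.64
```

Call:
{"op": "play_rows", "data": {"series": [[0,0,-2,0,0,0,0],[0,0,-3,0,0,0,0],[0,0,-3,0,0,0,0],[3.19,0.29,0,0,0,0,0],[3.19,0.29,0,0,0,0,0],[3.19,0.29,0,0,0,0,0],[3.19,0.29,0,0,0,0,0],[3.19,0.29,0,0,0,0,0],[3.19,0.29,0,0,0,0,0],[3.19,0.29,0,0,0,0,0],[3.19,0.29,0,0,0,0,0],[3.19,0.29,0,0,0,0,0],[3.19,0.29,0,0,0,0,0],[3.19,0.29,0,0,0,0,0],[3.19,0.29,0,0,0,0,0],[0,0,0,0,0,0,0],[0,0,0,0,0,0,0],[0,0,0,0,0,0,0]]}}

```text
clock: 15.0
tool_pos: [0.5234, 0.3609, 0.1033]
eef_rot: [0.76, 0.65, -0.0, -0.0]
wrist_force: [-0.0, -0.5, -0.6]
finger_gap: 0.0228
```

```bash
python3 p.py 0.5236 0.3618 0.0345 -8.8; python3 -c "
from m import *
s=grab('side');u,v=px(s,[.5236,.3618,.125]).astype(int);print(u,v)
m=mask(s,*P,(u-15,v-12,u+15,v+12));k,l,st,ce=cv2.connectedComponentsWithStats(m)
for i in range(1,k): print(st[i],plane(s,*ce[i],.1245))"
```

```text
t 15.0 pos [0.5234 0.3609 0.1033] jaw -8.9 tilt 0.03 j6 0.57 gap 0.0228 F [-0.  -0.5 -0.6]
turn -0.1 shift cm 0.09 0.0 6.88
342 356
[332 349  18  16 218] [0.52541176 0.36154    0.1245    ]
```

Call:
{"op": "play_rows", "data": {"series": [[0.1,-0.1,1,0,0,0,0],[0,0,1.5,0,0,0,0],[0,0,1.5,0,0,0,0],[0,0,1.2,0,0,0,0],[0,0,0.8,0,0,0,0],[0,0,0.5,0,0,0,0],[0,0,0.3,0,0,0,0],[0,0,0.1,0,0,0,0],[0,0,0,0,0,0,0],[0,0,0,0,0,0,0],[0,0,0,0,0,0,0.3],[0,0,0,0,0,0,0.35],[0,0,0,0,0,0,0.4],[0,0,0,0,0,0,0.5],[0,0,0,0,0,0,0.5],[0,0,-1,0,0,0,0.5],[0,0,-3,0,0,0,0.5],[0,0,-3,0,0,0,0.5],[0,0,-3,0,0,0,0.5],[0,0,-2,0,0,0,1]]}}

```text
clock: 17.55
tool_pos: [0.5229, 0.363, 0.1567]
eef_rot: [0.759, 0.651, 0.001, 0.0]
wrist_force: [-0.0, 0.3, -0.6]
finger_gap: 0.0594
```

```bash
python3 p.py 0.6262 -0.2175 0.16 104
```

```text
t 17.55 pos [0.5229 0.363  0.1567] jaw -8.8 tilt 0.14 j6 0.58 gap 0.0594 F [-0.   0.3 -0.6]
turn 67.2 shift cm -4.02 58.83 -0.33
```

Call:
{"op": "play_rows", "data": {"series": [[0,0,0,0,0,9.6,1],[0,0,0,0,0,9.6,1],[0,0,0,0,0,9.6,1],[0,0,0,0,0,9.6,1],[0,0,0,0,0,9.6,1],[0,0,0,0,0,9.6,1],[0,0,0,0,0,9.6,1],[-0.335,4.9,0,0,0,0,1],[-0.335,4.9,0,0,0,0,1],[-0.335,4.9,0,0,0,0,1],[-0.335,4.9,0,0,0,0,1],[-0.335,4.9,0,0,0,0,1],[-0.335,4.9,0,0,0,0,1],[-0.335,4.9,0,0,0,0,1],[-0.335,4.9,0,0,0,0,1],[-0.335,4.9,0,0,0,0,1],[-0.335,4.9,0,0,0,0,1],[-0.335,4.9,0,0,0,0,1],[-0.335,4.9,0,0,0,0,1],[0,0,0,0,0,0,1]]}}

```text
clock: 20.05
tool_pos: [0.6253, -0.2208, 0.1545]
eef_rot: [0.993, 0.12, 0.0, 0.0]
wrist_force: [0.1, 0.3, -0.3]
finger_gap: 0.0853
```

Call:
{"op": "play_rows", "data": {"series": [[0,0,0,0,0,0,1]]}}

```text
clock: 20.18
tool_pos: [0.6254, -0.217, 0.1547]
eef_rot: [0.993, 0.122, 0.0, -0.0]
wrist_force: [0.5, 0.5, 0.3]
finger_gap: 0.0855
```

```bash
python3 p.py 0.6262 -0.2175 0.004 104; python3 -c "
from h import *
s=grab('side');t=grab('top')
a=[cv2.resize(s['color'][350:470,280:400,::-1],None,fx=3,fy=3),cv2.resize(s['color'][120:240,260:380,::-1],None,fx=3,fy=3)]
cv2.imwrite('pics/g4.png',np.hstack(a))"
```

```text
t 20.18 pos [ 0.6254 -0.217   0.1547] jaw -76.0 tilt 0.01 j6 0.82 gap 0.0855 F [0.5 0.5 0.3]
turn -0.0 shift cm 0.06 0.07 15.07
```

View pics/g4.png

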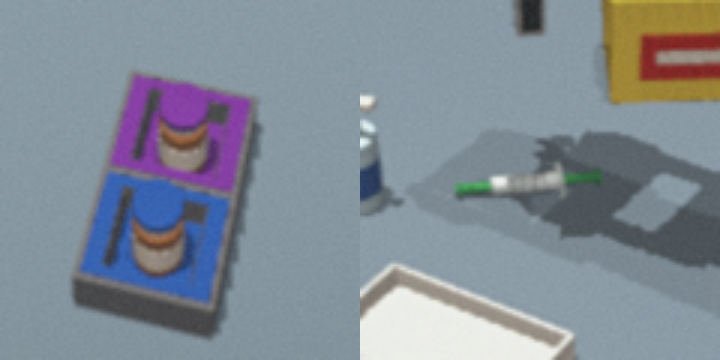

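Both vials stand upright in their wells (purple at (183,120), blue at (158,235)). The green syringe lies clear for grasping.

Call:
{"op": "play_rows", "data": {"series": [[0.06,0.07,3,0,0,0,1],[0,0,4,0,0,0,1],[0,0,4,0,0,0,0.8],[0,0,2,0,0,0,0.6],[0,0,1.2,0,0,0,0.5],[0,0,0.8,0,0,0,0.4],[0,0,0.1,0,0,0,0.3],[0,0,0,0,0,0,0.2],[0,0,0,0,0,0,0],[0,0,0,0,0,0,0],[0,0,0,0,0,0,0],[0,0,0,0,0,0,0],[0,0,0,0,0,0,0]]}}

```text
clock: 21.9
tool_pos: [0.6267, -0.2182, 0.0042]
eef_rot: [0.993, 0.122, 0.001, 0.0]
wrist_force: [-1.1, 0.4, 5.9]
finger_gap: 0.0136
```

```bash
python3 p.py 0.6633 -0.0056 0.08 63.5
```

```text
t 21.9 pos [ 0.6267 -0.2182  0.0042] jaw -76.0 tilt 0.08 j6 0.82 gap 0.0136 F [-1.1  0.4  5.9]
turn 40.5 shift cm -6.21 -20.66 -7.58
```

Call:
{"op": "play_rows", "data": {"series": [[0,0,-1.5,0,0,0,0],[0,0,-3,0,0,0,0],[0,0,-3.5,0,0,0,0],[0,0,0,0,0,10.1,0],[0,0,0,0,0,10.1,0],[0,0,0,0,0,10.1,0],[0,0,0,0,0,10.2,0],[-0.78,-2.58,0,0,0,0,0],[-0.78,-2.58,0,0,0,0,0],[-0.78,-2.58,0,0,0,0,0],[-0.78,-2.58,0,0,0,0,0],[-0.78,-2.58,0,0,0,0,0],[-0.78,-2.58,0,0,0,0,0],[-0.78,-2.58,0,0,0,0,0],[-0.78,-2.58,0,0,0,0,0],[0,0,0,0,0,0,0],[0,0,0,0,0,0,0]]}}

```text
clock: 24.02
tool_pos: [0.6626, -0.0061, 0.0836]
eef_rot: [0.973, -0.23, 0.0, 0.0]
wrist_force: [-0.1, 0.2, -0.4]
finger_gap: 0.0136
```

```bash
python3 p.py 0.6633 -0.0056 0.008 63.5; python3 -c "
from h import *
s=grab('side');t=grab('top')
a=[cv2.resize(s['color'][140:290,220:370,::-1],None,fx=2.6,fy=2.6),cv2.resize(t['color'][160:310,240:390,::-1],None,fx=2.6,fy=2.6)]
cv2.imwrite('pics/g5.png',np.hstack(a))"
```

```text
t 24.02 pos [ 0.6626 -0.0061  0.0836] jaw -116.6 tilt 0.02 j6 1.85 gap 0.0136 F [-0.1  0.2 -0.4]
turn -0.1 shift cm 0.04 -0.08 7.56
```

View pics/g5.png

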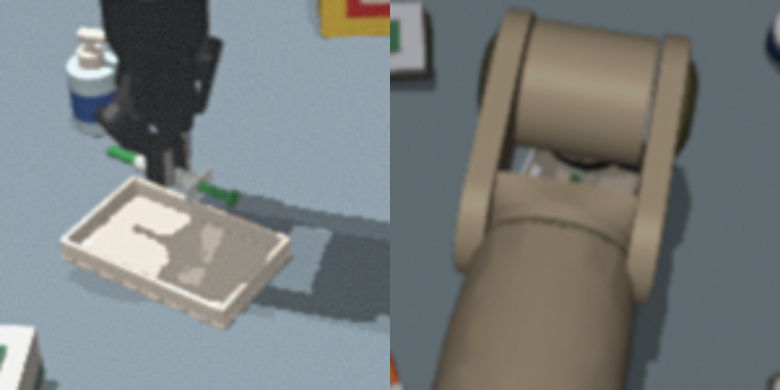

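The syringe is held level, parallel to the tray's long side and over its middle. I'll lower it and open only partway.

Call:
{"op": "play_rows", "data": {"series": [[0.04,-0.08,2,0,0,0,0],[0,0,2,0,0,0,0],[0,0,1.5,0,0,0,0],[0,0,1,0,0,0,0],[0,0,0.6,0,0,0,0],[0,0,0.3,0,0,0,0],[0,0,0.1,0,0,0,0],[0,0,0,0,0,0,0],[0,0,0,0,0,0,0.2],[0,0,0,0,0,0,0.3],[0,0,0,0,0,0,0.35],[0,0,0,0,0,0,0.35],[0,0,0,0,0,0,0.35],[0,0,-1,0,0,0,0.35],[0,0,-3,0,0,0,0.35],[0,0,-4,0,0,0,0.35],[0,0,-5,0,0,0,0.6],[0,0,0,0,0,0,1]]}}

```text
clock: 26.38
tool_pos: [0.6652, -0.0052, 0.1436]
eef_rot: [0.973, -0.229, 0.004, -0.0]
wrist_force: [-0.3, 0.4, -0.1]
finger_gap: 0.0652
```

```bash
python3 p.py 0.43 0.1648 0.12 108.2
```

```text
t 26.38 pos [ 0.6652 -0.0052  0.1436] jaw -116.5 tilt 0.51 j6 1.85 gap 0.0652 F [-0.3  0.4 -0.1]
turn -44.7 shift cm -17.03 -23.49 2.36
```

Call:
{"op": "play_rows", "data": {"series": [[0,0,0,0,0,-8.94,1],[0,0,0,0,0,-8.94,1],[0,0,0,0,0,-8.94,1],[0,0,0,0,0,-8.94,1],[0,0,0,0,0,-8.94,1],[-2.13,-2.94,0.1,0,0,0,1],[-2.13,-2.94,0.1,0,0,0,1],[-2.13,-2.94,0.1,0,0,0,1],[-2.13,-2.94,0.1,0,0,0,1],[-2.13,-2.94,0.1,0,0,0,1],[-2.13,-2.94,0.1,0,0,0,1],[-2.13,-2.94,0.1,0,0,0,1],[-2.13,-2.94,0.1,0,0,0,1],[0,0,0,0,0,0,1],[0,0,0,0,0,0,1]]}}

```text
clock: 28.25
tool_pos: [0.4286, 0.1652, 0.1303]
eef_rot: [0.987, 0.158, 0.0, 0.0]
wrist_force: [-0.4, 0.4, 0.3]
finger_gap: 0.0852
```

```bash
python3 p.py 0.43 0.1648 0.004 108.2; python3 - <<'E'
from m import *
s=grab('side');t=grab('top')
cv2.imwrite('pics/g6.png',np.hstack([cv2.resize(s['color'][190:310,230:350,::-1],None,fx=3.2,fy=3.2),cv2.resize(t['color'][160:280,260:380,::-1],None,fx=3.2,fy=3.2)]))
k,l,st,ce=cv2.connectedComponentsWithStats(mask(t,*G,(280,175,355,265)))
p=[]
for i in range(1,k):
    if st[i,4]>8: p.append(plane(t,*ce[i],.0115)[:2]);print(st[i],p[-1])
for i in range(len(p)):
  for n in range(i): 
    c=(p[i]+p[n])/2-[.6633,-.0056];a=np.radians(-26.5);print("tray frame",[[np.cos(a),np.sin(a)],[-np.sin(a),np.cos(a)]]@c)
E
```

```text
t 28.25 pos [0.4286 0.1652 0.1303] jaw -71.8 tilt 0.02 j6 1.37 gap 0.0852 F [-0.4  0.4  0.3]
turn -0.0 shift cm 0.12 0.08 12.63
[322 198   7  10  25] [ 0.70377614 -0.02585994]
[305 231   7  11  27] [0.6231     0.01461065]
tray frame [1.34563110e-04 3.95481159e-05]
```

View pics/g6.png

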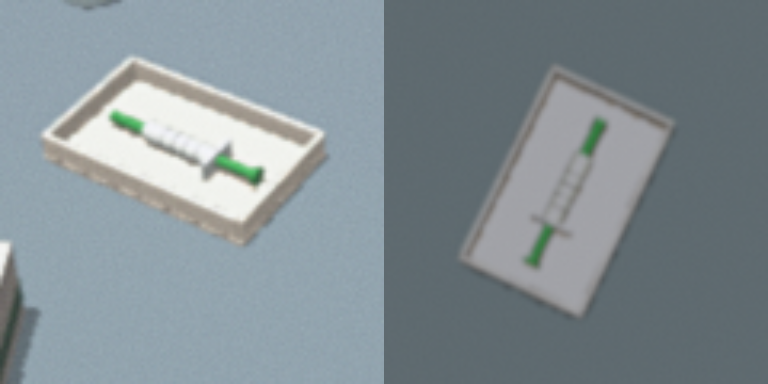

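The fresh syringe lies flat and centred in the tray, less than 1 mm off in the tray frame. Now the used syringe.

Call:
{"op": "play_rows", "data": {"series": [[0.08,0.08,3,0,0,0,1],[0,0,3,0,0,0,1],[0,0,3,0,0,0,0.8],[0,0,1.8,0,0,0,0.6],[0,0,1,0,0,0,0.5],[0,0,0.7,0,0,0,0.4],[0,0,0.1,0,0,0,0.3],[0,0,0,0,0,0,0.2],[0,0,0,0,0,0,0],[0,0,0,0,0,0,0],[0,0,0,0,0,0,0],[0,0,0,0,0,0,0],[0,0,0,0,0,0,0],[0,0,-2,0,0,0,0],[0,0,-3,0,0,0,0],[0,0,-4,0,0,0,0],[0,0,-5,0,0,0,0],[0,0,-4,0,0,0,0]]}}

```text
clock: 30.6
tool_pos: [0.4291, 0.165, 0.1862]
eef_rot: [0.987, 0.158, 0.001, 0.0]
wrist_force: [0.5, -0.2, -0.3]
finger_gap: 0.0132
```

```bash
python3 p.py 0.5057 -0.4212 0.18 98.3
```

```text
t 30.6 pos [0.4291 0.165  0.1862] jaw -71.8 tilt 0.06 j6 1.36 gap 0.0132 F [ 0.5 -0.2 -0.3]
turn 9.9 shift cm -0.88 59.11 0.62
```

Call:
{"op": "play_rows", "data": {"series": [[0,0,0,0,0,9.9,0],[-0.07,4.22,0,0,0,0,0],[-0.06,4.22,0,0,0,0,0],[-0.06,4.22,0,0,0,0,0],[-0.06,4.22,0,0,0,0,0],[-0.06,4.22,0,0,0,0,0],[-0.06,4.22,0,0,0,0,0],[-0.06,4.22,0,0,0,0,0],[-0.06,4.22,0,0,0,0,0],[-0.06,4.22,0,0,0,0,0],[-0.06,4.22,0,0,0,0,0],[-0.06,4.22,0,0,0,0,0],[-0.06,4.22,0,0,0,0,0],[-0.06,4.22,0,0,0,0,0],[-0.06,4.22,0,0,0,0,0],[0,0,0,0,0,0,0],[0,0,0,0,0,0,0],[0,0,0,0,0,0,0]]}}

```text
clock: 32.85
tool_pos: [0.5058, -0.42, 0.1846]
eef_rot: [0.997, 0.073, 0.0, -0.0]
wrist_force: [0.1, 0.3, -0.5]
finger_gap: 0.0136
```

```bash
python3 p.py 0.5057 -0.4212 0.08 98.3; python3 -c "
from h import *
s=grab('side');t=grab('top')
a=[cv2.resize(s['color'][60:200,300:440,::-1],None,fx=2.8,fy=2.8),cv2.resize(t['color'][220:360,440:580,::-1],None,fx=2.8,fy=2.8)]
cv2.imwrite('pics/g7.png',np.hstack(a))"
```

```text
t 32.85 pos [ 0.5058 -0.42    0.1846] jaw -81.7 tilt 0.01 j6 0.55 gap 0.0136 F [ 0.1  0.3 -0.5]
turn 0.0 shift cm -0.03 0.12 10.46
```

View pics/g7.png

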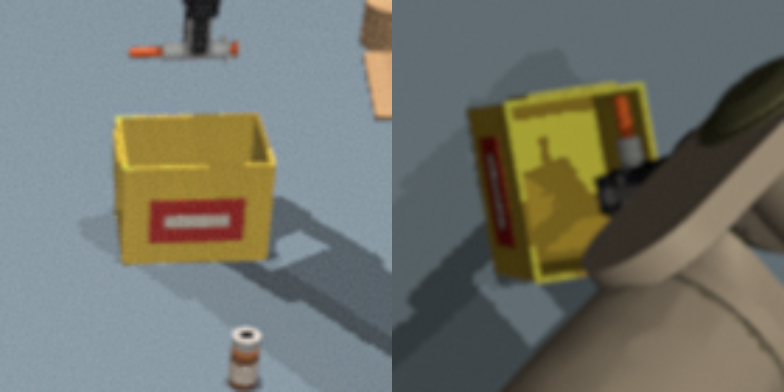

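The syringe is aligned with the bin's x. I'll shift 1 cm back to centre its length, lower into the mouth and open partway.

Call:
{"op": "play_rows", "data": {"series": [[-0.5,0.1,0,0,0,0,0],[-0.5,0,0,0,0,0,0],[0,0,2.5,0,0,0,0],[0,0,3,0,0,0,0],[0,0,3,0,0,0,0],[0,0,2,0,0,0,0],[0,0,0,0,0,0,0],[0,0,0,0,0,0,0.2],[0,0,0,0,0,0,0.35],[0,0,0,0,0,0,0.35],[0,0,0,0,0,0,0.35],[0,0,-2,0,0,0,0.35],[0,0,-4,0,0,0,0.35],[0,0,-4,0,0,0,0.35],[0,0,-1,0,0,0,0.35],[0,0,0,0,0,0,0.35]]}}

```text
clock: 34.95
tool_pos: [0.4958, -0.4233, 0.1891]
eef_rot: [0.997, 0.072, 0.0, 0.0]
wrist_force: [-1.0, -0.1, -0.1]
finger_gap: 0.0299
```

```bash
python3 p.py 0.4528 -0.1758 0.15 98.3; python3 - <<'E'
from m import *
s=grab('side');t=grab('top')
m=mask(s,(0,0,130),(179,70,255),(380,176,396,188));a=cen(mask(t,(0,0,140),(179,60,255),(383,300,403,320)))
print(a,cen(m));
if a and cen(m): print(plane(t,*a[:2],.049),plane(s,*cen(m)[:2],.047))
E
```

```text
t 34.95 pos [ 0.4958 -0.4233  0.1891] jaw -81.7 tilt 0.0 j6 0.54 gap 0.0299 F [-1.  -0.1 -0.1]
turn -0.0 shift cm -0.68 -25.12 3.91
(np.float64(393.1730769230769), np.float64(309.3269230769231), 52) (np.float64(387.6857142857143), np.float64(180.47142857142856), 140)
[ 0.45164601 -0.1754442   0.049     ] [ 0.45342285 -0.17243269  0.047     ]
```

Call:
{"op": "play_rows", "data": {"series": [[-0.08,-3.15,0,0,0,0,1],[-0.08,-3.15,0,0,0,0,1],[-0.08,-3.15,0,0,0,0,1],[-0.08,-3.15,0,0,0,0,1],[-0.08,-3.15,0,0,0,0,1],[-0.08,-3.15,1,0,0,0,1],[-0.08,-3.15,1,0,0,0,1],[-0.08,-3.15,2,0,0,0,1],[0,0,3,0,0,0,1],[0,0,0,0,0,0,1],[0,0,0,0,0,0,1]]}}

```text
clock: 36.42
tool_pos: [0.4535, -0.1753, 0.1197]
eef_rot: [0.997, 0.072, 0.0, 0.0]
wrist_force: [-0.2, 0.3, 1.1]
finger_gap: 0.0852
```

```bash
python3 p.py 0.4525 -0.1745 0.024 98.3
```

```text
t 36.42 pos [ 0.4535 -0.1753  0.1197] jaw -81.8 tilt 0.02 j6 0.82 gap 0.0852 F [-0.2  0.3  1.1]
turn -0.1 shift cm -0.09 -0.1 9.57
```

Call:
{"op": "play_rows", "data": {"series": [[-0.09,-0.1,2,0,0,0,1],[0,0,3,0,0,0,1],[0,0,3,0,0,0,1],[0,0,1.5,0,0,0,1],[0,0,0,0,0,0,1],[0,0,0,0,0,0,0.5],[0,0,0,0,0,0,0.3],[0,0,0,0,0,0,0.2],[0,0,0,0,0,0,0],[0,0,0,0,0,0,0],[0,0,0,0,0,0,0],[0,0,0,0,0,0,0],[0,0,-3,0,0,0,0],[0,0,-4,0,0,0,0],[0,0,-4,0,0,0,0],[0,0,-4,0,0,0,0],[0,0,-3,0,0,0,0],[0,0,0,0,0,0,0]]}}

```text
clock: 38.67
tool_pos: [0.4529, -0.1745, 0.2059]
eef_rot: [0.997, 0.072, 0.002, 0.001]
wrist_force: [-0.6, -0.4, -1.5]
finger_gap: 0.0224
```

```bash
python3 p.py 0.5057 -0.4212 0.195 98.3
```

```text
t 38.67 pos [ 0.4529 -0.1745  0.2059] jaw -81.7 tilt 0.22 j6 0.82 gap 0.0224 F [-0.6 -0.4 -1.5]
turn -0.0 shift cm 1.66 25.17 1.09
```

Call:
{"op": "play_rows", "data": {"series": [[0.21,3.15,0,0,0,0,0],[0.21,3.15,0,0,0,0,0],[0.21,3.15,0,0,0,0,0],[0.21,3.15,0,0,0,0,0],[0.21,3.15,0,0,0,0,0],[0.21,3.15,0,0,0,0,0],[0.2,3.15,0,0,0,0,0],[0.2,3.1,0,0,0,0,0],[0,0,0,0,0,0,0],[0,0,3,0,0,0,0],[0,0,4,0,0,0,0],[0,0,3,0,0,0,0],[0,0,3,0,0,0,0],[0,0,0,0,0,0,0],[0,0,0,0,0,0,0.3],[0,0,0,0,0,0,0.45],[0,0,0,0,0,0,0.45],[0,0,0,0,0,0,0.45]]}}

```text
clock: 40.92
tool_pos: [0.5049, -0.4207, 0.0747]
eef_rot: [0.997, 0.072, 0.0, 0.0]
wrist_force: [0.4, -1.3, -0.3]
finger_gap: 0.0385
```

Call:
{"op": "play_rows", "data": {"series": [[0,0,-2,0,0,0,0.45],[0,0,-4,0,0,0,0.45],[0,0,-4,0,0,0,0.45],[0,0,-4,0,0,0,0.45],[0,-4,0,0,0,0,0.45],[0,-4,0,0,0,0,0.45],[0,-4,0,0,0,0,0.45],[0,-4,0,0,0,0,0.45],[0,-4,0,0,0,0,0.45],[0,-4,0,0,0,0,0.45],[0,-4,0,0,0,0,0.45],[0,0,0,0,0,0,0.45]]}}

```text
clock: 42.42
tool_pos: [0.4644, -0.1417, 0.2148]
eef_rot: [0.997, 0.073, 0.0, 0.0]
wrist_force: [-0.6, -0.5, 0.8]
finger_gap: 0.0384
```

```bash
python3 -c "
from h import *
s=grab('side');t=grab('top')
a=[cv2.resize(t['color'][130:340,110:330,::-1],(400,382)),cv2.resize(t['color'][220:350,440:560,::-1],(400,433))[:382]]
b=cv2.resize(s['color'][60:460,180:430,::-1],None,fx=.5,fy=.5)
cv2.imwrite('pics/g8.png',np.hstack(a));cv2.imwrite('pics/s8.png',s['color'][:,:,::-1]);print(readout.get_state()['tool_pos'])"
```

```text
[ 0.46483384 -0.14383899  0.21461748]
```

View pics/g8.png

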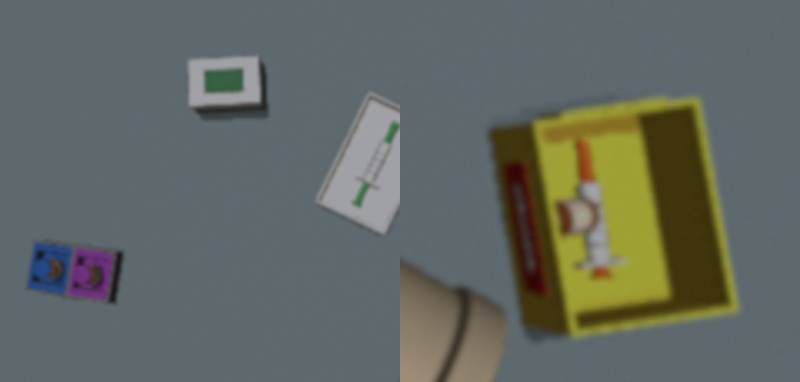

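View pics/s8.png

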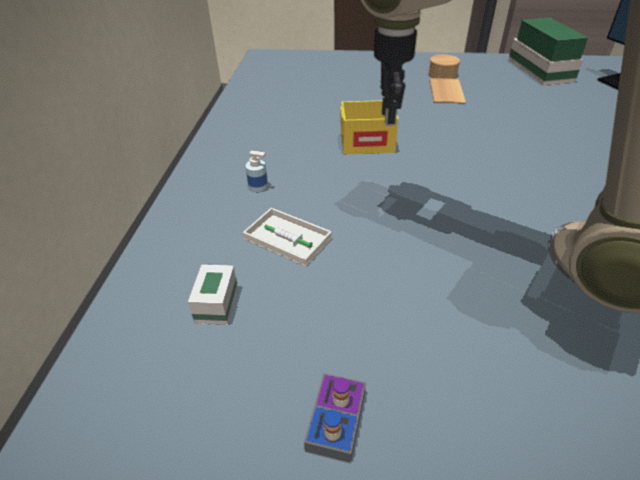

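The used syringe and used vial are in the bin, both capped vials stand in their wells and the fresh syringe is in the tray. The carton and sanitiser have not moved. I'll let things settle for a second, then hand in.

Call:
{"op": "play_rows", "data": {"series": [[0,0,0,0,0,0,0.45],[0,0,0,0,0,0,0.45],[0,0,0,0,0,0,0.45],[0,0,0,0,0,0,0.45],[0,0,0,0,0,0,0.45],[0,0,0,0,0,0,0.45],[0,0,0,0,0,0,0.45],[0,0,0,0,0,0,0.45]]}}

```text
clock: 43.52
tool_pos: [0.4646, -0.1435, 0.2143]
eef_rot: [0.997, 0.072, 0.0, 0.0]
wrist_force: [-0.2, 0.5, 0.1]
finger_gap: 0.0384
```

```bash
python3 -c "
from h import *
a=grab('top')['color'].astype(int);b=grab('top')['color'].astype(int);d=cv2.blur(abs(a-b).max(2).astype(np.float32),(3,3));print('bin motion',d[235:330,470:545].max(),d.mean())
print(ticket.hand_in())"
```

```text
bin motion 4.0 1.069805
the job is handed in; nothing more can be done
None
```

I put away the three clean things first, then dropped the used syringe and used vial into the sharps bin, and handed the job in at about 44 s of the 128 s limit. The hand-in reported no verdict.

- **Capped vials:** the pictures show the blue and purple vials standing upright in the wells of their own colour, roughly centred. I did not measure their final position or tilt.
- **Fresh syringe:** it lies flat in the tray, measured less than 1 mm from the tray centre.
- **Used things:** the syringe lies on the bin floor with the vial on its side across it. Two pictures taken just before hand-in showed no movement in the bin.
- **Bystanders and arm:** the carton and sanitiser look unmoved by eye. The gripper is empty and about 21 cm above the table.

No check failed. While the fingers closed, the wrist briefly read 5 to 6 N upward, far below the 120 N limit, and it was back near zero after each lift.

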